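Make the bench lathe ready to run

TASK

Make the small bench lathe ready to run: pull the T-handled chuck key up out of the wooden tool block and hang it by its crossbar across the two prongs of the forked key stand, shank hanging down between them, and let go of it. Then swing the clear chuck guard down until it is fully shut, and last throw the feed lever on the carriage out of the middle notch into the notch marked by the tall pin (not the one with the flat screw head). Leave the screwdriver and the file standing in the block and do not disturb the other things on the bench.

Things in the scene. Friction and masses are not known exactly. Their poses are not given: they have to be found in the camera images.
- block: Wooden tool block, 170 x 64 x 90 mm tall, fixed. Origin: centre of its underside; x along its long side. Three square wells 24 mm wide and 80 mm deep in its top, at x = -55, 0 and +55 mm; a tool stands in each, which in which changes.
- key: Dark steel chuck key with T handle: round shank 16 mm thick (26 mm collar just under the crossbar), 150 mm long, under a bright square crossbar 120 mm long and 14 x 14 mm. Stands upright in one of the wells, 10 mm above the bench; crossbar roughly along the block. Weighs about 0.35 kg. Origin: bottom of the shank; z up the shank, x along the crossbar.
- key_grip (a point): Centre of the key's crossbar, 157 mm above the shank's bottom.
- screwdriver: Screwdriver with black round handle, 132 mm tall, standing in a well. No crossbar. Origin: its bottom end. Leave standing.
- file: Flat file with pale wooden handle, 134 mm tall, standing in a well. No crossbar. Origin: its bottom end. Leave standing.
- stand: Fixed dark steel key stand. Base 120 x 90 mm, upright plate at x = +37 to +53 mm, 187 mm tall; from it two level prongs reach to -x (towards the robot side), each 10 mm wide, 46 mm clear between them (at y = +-28 mm), tops 175 mm above the bench, ending at x = -43 mm in small lips that rise 10 mm above the prongs (inner face x = -37 mm). Origin: on the bench under the middle of the prongs.
- stand_seat (a point): Where the centre of the key's crossbar lies when hung: between the prongs, 182 mm above the bench. The crossbar lies along the stand's y.
- lathe: Green bench lathe, fixed, 660 mm long along its y, headstock and chuck towards +y, tailstock towards -y. Origin on the bench under the spindle axis; x points away from the robot. Headstock 170 mm tall.
- guard (a joint): Hinge of the clear chuck guard: 0 is fully shut, about 0.6 to 0.9 rad as found (raised). A stiff hinge: stays where it is left. Its axis is level, along the lathe's y, 178 mm above the bench and 45 mm behind the spindle axis (lathe x = +45, handle middle at lathe y = +90 mm); the handle bar is level with it and 170 mm nearer the robot when shut.
- guard_handle (a point): Middle of the guard's handle bar: round steel bar 12 mm thick, 88 mm long along the lathe's y, on the guard's free edge, 170 mm from the hinge axis and 53 mm beyond the panel. Swings up and away from the robot about the hinge axis.
- carriage: Carriage with apron, fixed on the lathe bed; x and y as the lathe's. The lever's quadrant plate is on top of its apron (81 mm above the bench), with a rim that has three notches: middle and 0.5 rad to either side.
- feed_lever (a joint): Feed lever, turns level about an upright axis; 0 points to the carriage's -x (middle notch), positive swings to -y. The side notches are at +0.5 and -0.5 rad, the ends of travel at +-0.78. Stays where it is left.
- lever_pivot (a point): Point on the lever's upright axis, 95 mm above the bench.
- lever_knob (a point): Middle of the lever's upright black knob: 26 mm thick, from 117 to 157 mm above the bench (this point 139 mm), 75 mm from the axis.
- lever_tip (a point): Pointed end of the lever arm, 105 mm from the axis, 95 mm above the bench.
- mark_pin: Tall pointed dark steel pin, 16 mm thick and 34 mm tall, on the quadrant plate just outside the notch to be used, 124 mm from the lever's axis (either side). The lever's tip points at it when in that notch. Origin: its foot's centre.
- screw_head: Flat dark screw head, 16 mm wide, 6 mm tall, outside the other side notch (not to be used).
- wrench: Open-ended wrench, about 150 mm long, lying on the bench. Leave alone.
- gear: Steel gear wheel lying flat, 85 mm across, 26 mm tall. Leave alone.
- mug: White mug, 76 mm wide, 85 mm tall. Leave alone.
- spray_can: Aluminium spray can, 64 mm wide, 190 mm tall. Leave alone.
- oil_bottle: White plastic bottle, 64 mm wide, 170 mm tall. Leave alone.
- hammer: Hammer, 260 mm long, lying on the bench. Leave alone.
Things that resemble listed ones, but are neither listed nor needed, are in the scene too. Leave any orange look-alike of the block alone.

How it is judged:
On the way, in this order (a step that is already met when the one before it is completed fails the run):
1. the chuck key is pulled up clear of the tool block (z of key in the frame of block above 0.092 m), for 0.1 s.
2. the key hangs by its crossbar on both prongs of the stand, released (x of key_grip in the frame of stand between -0.034 and 0.034 m and y of key_grip in the frame of stand between -0.02 and 0.02 m and z of key_grip in the frame of stand between 0.176 and 0.188 m and angle between key's own z axis and vertical below 0.2 rad and angle between the x axis of key and the y axis of stand, either way round below 0.5 rad and contact force between the fingers and key below 0.2 N and linear speed of key below 0.05 m/s), for 0.3 s.
3. the chuck guard is fully shut (value of joint guard below 0.06 rad), for 0.2 s.
4. the feed lever is in the notch with the tall pin (horizontal distance between lever_tip and mark_pin below 0.0215 m), for 0.2 s.
At the end, for the whole second after the job is handed in: The key hangs from the stand, crossbar across both prongs (centre within 20 mm of the middle between them, between lips and upright plate, shank within 0.2 rad of vertical), released and at rest; the guard is shut to within 0.06 rad; the feed lever's tip points at the tall pin to within about 10 mm (all of step 2 and value of joint guard below 0.06 rad and horizontal distance between lever_tip and mark_pin below 0.0215 m); the robot touches nothing.
It fails at once if the screwdriver or the file is moved by more than 30 mm (distance of any of screwdriver, file from where it was at the start of the episode above 0.03 m).
It fails at once if another thing on the bench is moved by more than 30 mm (distance of any of wrench, gear, mug, spray_can, oil_bottle, hammer from where it was at the start of the episode above 0.03 m).
It also fails if it takes over 67 s, if anything falls off the work surface, if the arm or the gripper's body presses on something with over 40 N, if the wrist force passes 120 N, or if a joint passes its speed limit or range.

ROBOT

A 6-joint arm with a two-finger parallel gripper is mounted at the origin on the work surface. World frame = base frame: x ahead of the robot, y to its left, z up, the work surface at z = 0. Lengths are in m, angles in rad, forces in N, time in s.
With the tool pointing down it reaches from about 0.3 to 0.875 m from the base axis. Payload 6.4 kg.
Tool frame: the origin (TCP) lies between the finger pads; the fingertips stand ctrl.tip_extent ahead of it and the grasp point (between the pads) is the TCP (ctrl.tip_extent is the distance from the TCP to the fingertips, in m); z points along the fingers, y is the line along which they close (so a half turn about z gives the same grasp; the last joint's range is limited). The gripper opens to 85 mm and grips with 20 to 120 N. Pads are 22 mm wide; open, the fingers measure 114 mm over their backs; the gripper's body (76 mm by 85 mm) begins 54 mm behind the grasp point. The pads swing forward as they close: fully open they stand 13 mm farther back than shut.
Start: joints at [0.917, 0.181, 1.607, -0, 1.354, -0.206], TCP at [0.249, 0.518, 0.25] pointing down, gripper open.
Joint ranges: [-2.99, 2.99], [-0.89, 2.07], [0.3, 2.58], [-1.14, 4.28], [0, 2.63], [-3.12, 3.12]. Speed limits (rad/s): [2.57, 2.57, 3.01, 3.14, 3.14, 3.14].

INTERFACE

Orientations are given as a unit quaternion [w, x, y, z].
In Python, from bench import ctrl gives the robot as it stands.
- The arm moves only by the tool send_rows, never from a script. Its arguments are lists of equal length, an entry for each row: "dr": the turn, a rotation vector about the tool's x, y, z in units of 6 degrees (1.0 is 6 degrees), a list of three; "xyz": the shift along the tool's x, y, z in cm, a list of three; "jaw": the opening in per cent of the stroke, from 0 (shut) to 100 (fully open). In form: {"dr": [[wx, wy, wz], ...], "xyz": [[dx, dy, dz], ...], "jaw": [jaw, ...]}. A call has exactly 8 rows; each row is the pose to reach, as a shift and turn from the pose commanded when the call began, along the tool's axes at that moment; what a row does not reach only later rows make up. A row lasts 1/8 s, in which the tool goes at most 62.5 mm and 10.7 degrees, less where a joint would pass 70% of its speed; a pose out of reach is approached as far as the arm can. A call with a gripper value outside its range is refused whole. The fingers move at their own pace and stop on an object; the grip force is fixed at half the most. Time passes only in rows, so rows that repeat a pose let the fingers close, or fill a call up. It gives the time, the measured TCP pose, the force, the opening and the grip force at its end, in the units of the state.
- ctrl.get_obs(): the state, without advancing time (a new reading comes with each control period).
- ctrl.camera(name): name is "scene" or "top" or "wrist"; returns the picture (480x640x3 uint8, red, green, blue); there is no depth.
- ctrl.calibration(name): a dict with "camera_matrix" (3x3 intrinsics, pixels), "world_from_camera" (4x4, takes a point from camera to world coordinates). Camera axes: x right, y up, looking along -z (the intrinsics and any distortion apply to the point x, -y, -z); pixel columns grow to the right and rows downward; lengths in m; the calibration is good to about 2 mm. A picture is of the moment at which its call begins: read the wrist's pose just before it. calibration takes no time and is no camera call; for the wrist camera it gives the pose at the moment of the call.
- ctrl.hand_in(): hands the job in; it is judged then, once.
The state is a dict: "time_s": time; "q": joint angles; "dq": joint speeds; "joint_efforts": joint torques, N m; "eef_pos": TCP position; "eef_rot": TCP orientation; "wrist_force": force on the tool from outside, world axes, zero at the start; "torque": the same for the moment, N m; "opening": opening from 0.0 (shut) to 1.0 (fully open); "grasp_force": force on a finger pad.
Only numpy, scipy, OpenCV 4.12 (cv2) and the standard library are available. Lean on these libraries where they do the work, as an engineer would, in place of code of your own. Each camera call takes 0.05 s, during which the arm holds its last target. There are 200 camera calls.

## Working session

There is one attempt and no reset: what is moved stays moved. The work goes in short steps, Python scripts to look and compute and a tool call to move; the robot and the scene stay as the last step left them, time stands still between calls to the robot, and variables do not carry over. Pictures are saved under pics/ and viewed, at most 10 in all, crops included, and the job is handed in when it is done.

Besides the shell and the picture viewer there is one more tool, called in YAML: its name, and indented under it one key for each argument. send_rows: Moves the arm, as the interface text tells. Its arguments: {"type":"object","properties":{"dr":{"type":"array","items":{"type":"array","items":{"type":"number"}}},"xyz":{"type":"array","items":{"type":"array","items":{"type":"number"}}},"jaw":{"type":"array","items":{"type":"number"}}},"required":["dr","xyz","jaw"]}

```bash
mkdir -p pics; ls
cat > h.py <<'E'
import numpy as np, cv2
from bench import ctrl
from scipy.spatial.transform import Rotation as R
def cal(n):
    c=ctrl.calibration(n); return np.array(c["camera_matrix"]),np.array(c["world_from_camera"]),c
def ray(C,u,v):
    K,T,_=C; d=np.array([(u-K[0,2])/K[0,0],-(v-K[1,2])/K[1,1],-1.]); return T[:3,3],T[:3,:3]@d
def atz(C,u,v,z):
    o,d=ray(C,u,v); return o+d*(z-o[2])/d[2]
def proj(C,p):
    K,T,_=C; q=T[:3,:3].T@(np.array(p)-T[:3,3]); return K[0,0]*q[0]/-q[2]+K[0,2],K[1,1]*q[1]/q[2]+K[1,2]
def tri(C1,a,C2,b):
    o1,d1=ray(C1,*a);o2,d2=ray(C2,*b);s=np.linalg.lstsq(np.c_[d1,-d2],o2-o1,rcond=None)[0]
    p,q=o1+s[0]*d1,o2+s[1]*d2; return (p+q)/2,np.linalg.norm(p-q)
def snap(n,f):
    C=cal(n); im=ctrl.camera(n)[:,:,::-1].copy(); cv2.imwrite('pics/'+f,im); return C,im
def move(target,rotvec_world=None):
    o=ctrl.get_obs(); q=o["eef_rot"]; r=R.from_quat([q[1],q[2],q[3],q[0]])
    return r.inv().apply(np.array(target)-o["eef_pos"])*100
E
python3 - <<'E'
from h import *
np.set_printoptions(precision=3,suppress=True)
o=ctrl.get_obs();print(o['time_s'],o['eef_pos'],o['eef_rot'],o['opening'],ctrl.tip_extent)
for n in('scene','top'):
    C,im=snap(n,n+'0.png');print(n,C[0],C[1],{k:v for k,v in C[2].items() if k not in('camera_matrix','world_from_camera')})
E
```

```text
pics
0.0 [0.249 0.518 0.249] [-0.     0.222  0.975 -0.001] 0.9996230166498581 0.019
scene [[484.5     0.    314.107]
 [  0.    484.5   236.967]
 [  0.      0.      1.   ]] [[ 0.675 -0.382  0.631  1.329]
 [ 0.738  0.368 -0.566 -0.747]
 [-0.017  0.848  0.53   0.831]
 [ 0.     0.     0.     1.   ]] {}
top [[435.597   0.    314.88 ]
 [  0.    435.597 238.429]
 [  0.      0.      1.   ]] [[-0.007  0.994 -0.113  0.342]
 [-1.    -0.007 -0.    -0.023]
 [-0.001  0.113  0.994  1.524]
 [ 0.     0.     0.     1.   ]] {}
```

View pics/scene0.png

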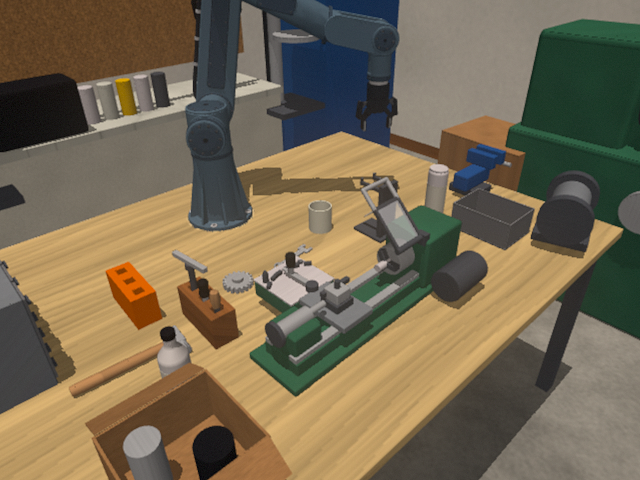

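View pics/top0.png

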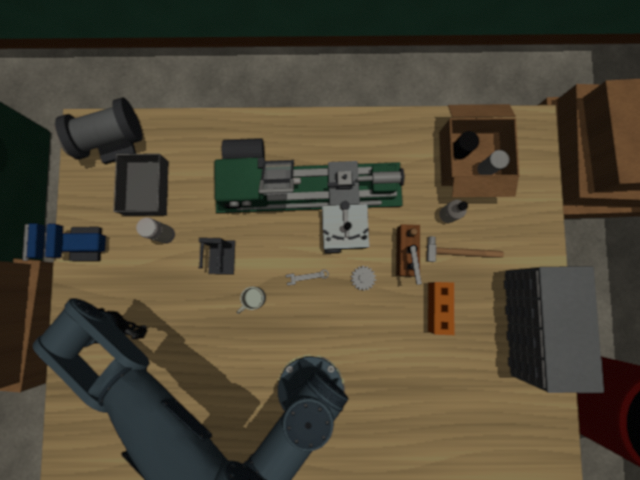

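The scene picture shows the key in the block's nearest-robot well (crossbar about (190,261)), the stand near (378,205), the guard raised at about (390,215), and the quadrant plate near (293,280). The top picture shows the key crossbar at about (416,265), the stand at (218,255) and the quadrant at (346,225).

Run:
```python
from h import *
t=cv2.imread('pics/top0.png');s=cv2.imread('pics/scene0.png')
def cr(im,x,y,w,h,f=4):
    c=cv2.resize(im[y:y+h,x:x+w],None,fx=f,fy=f,interpolation=cv2.INTER_CUBIC)
    for i in range(0,w,10):
        cv2.line(c,(i*f,0),(i*f,6 if (x+i)%50 else 16),(0,0,255),1)
        if (x+i)%20==0: cv2.putText(c,str(x+i),(i*f,24),0,.35,(0,0,255),1)
    for i in range(0,h,10):
        cv2.line(c,(0,i*f),(6,i*f),(0,0,255),1)
        if (y+i)%20==0: cv2.putText(c,str(y+i),(8,i*f+4),0,.35,(0,0,255),1)
    return c
A=np.vstack([np.hstack([cr(t,190,220,60,70),cr(t,310,190,70,70),cr(t,380,220,70,70)]),np.hstack([cr(s,170,240,70,70),cr(s,345,170,60,70),cr(s,250,240,70,70)])])
cv2.imwrite('pics/c1.png',A);print(A.shape)
```

```text
(560, 800, 3)
```

View pics/c1.png

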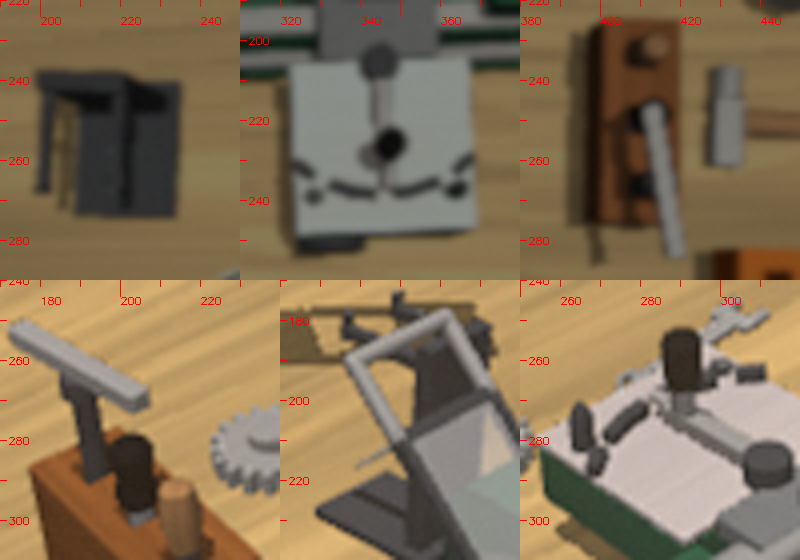

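The crop shows the key crossbar in top view from (413,246) to (419,284), and the prongs at columns 201 and 220. The tall pin is at top (364,237), scene (266,275), on the -y side. So the lever must go to about +0.5.

Run:
```python
from h import *
np.set_printoptions(precision=3,suppress=True)
T=cal('top');S=cal('scene')
P=lambda n,x,y,z:print(n,atz(T,x,y,z))
P('key up',413,246,.174);P('key lo',419,284,.174)
print(tri(T,(413,246),S,(206,269)),tri(T,(419,284),S,(174,251)))
P('prong L tip',200.5,267,.18);P('prong R tip',220.5,271.5,.18)
P('plate L',199,240,.187);P('plate R',221,240,.187)
P('base lr',234.5,274,.006);P('base ur',235,241,.006)
P('pivot',345,206,.1);print(tri(T,(345,206),S,(311,281)))
P('knob',347,226,.157);P('pin',364,237,.098);P('screw',328,238.5,.085);P('tip',345.5,237,.097)
P('lathe R lo',402,207,.0);P('head L up',215,161,.17);P('head L lo',215,209,.17);P('tail',402,164,.1)
for c in [(387,359-70)]:pass
# guard bar corners in scene crop: (350,360),(445,315)
print('handle scene ends', (345+(352-280)/4,170+(358-280)/4),(345+(447-280)/4,170+(312-280)/4))
P('well tools sd',(645-520)/4+380,220+115/4,.13)
```

```text
key up [ 0.47  -0.328  0.174]
key lo [ 0.352 -0.343  0.174]
(array([ 0.472, -0.325,  0.173]), np.float64(0.007564042176306816)) (array([ 0.353, -0.341,  0.174]), np.float64(0.004287670588088094))
prong L tip [0.409 0.331 0.18 ]
prong R tip [0.394 0.269 0.18 ]
plate L [0.492 0.335 0.187]
plate R [0.491 0.267 0.187]
base lr [0.392 0.258 0.006]
base ur [0.507 0.257 0.006]
pivot [ 0.612 -0.123  0.1  ]
(array([ 0.612, -0.121,  0.107]), np.float64(0.004565710820355379))
knob [ 0.536 -0.125  0.157]
pin [ 0.508 -0.185  0.098]
screw [ 0.505 -0.066  0.085]
tip [ 0.508 -0.124  0.097]
lathe R lo [ 0.626 -0.333  0.   ]
head L up [0.747 0.295 0.17 ]
head L lo [0.592 0.292 0.17 ]
tail [ 0.753 -0.317  0.1  ]
handle scene ends (363.0, 189.5) (386.75, 178.0)
well tools sd [ 0.465 -0.332  0.13 ]
```

Run:
```python
from h import *
np.set_printoptions(precision=3,suppress=True)
C,im=snap('wrist','w0.png');print(C[0],C[1])
for p in [(.445,.3,.182),(.4,.33,.18),(.4,.27,.18)]:print(proj(C,p))
```

```text
[[344.768   0.    317.206]
 [  0.    344.768 234.655]
 [  0.      0.      1.   ]] [[ 0.432 -0.864 -0.258  0.183]
 [ 0.902  0.413  0.127  0.55 ]
 [-0.003 -0.287  0.958  0.373]
 [ 0.     0.     0.     1.   ]]
(np.float64(181.1500917514863), np.float64(571.0876772574693))
(np.float64(184.0699529599537), np.float64(521.3693153035631))
(np.float64(120.12515456359515), np.float64(544.4648923797386))
```

View pics/w0.png

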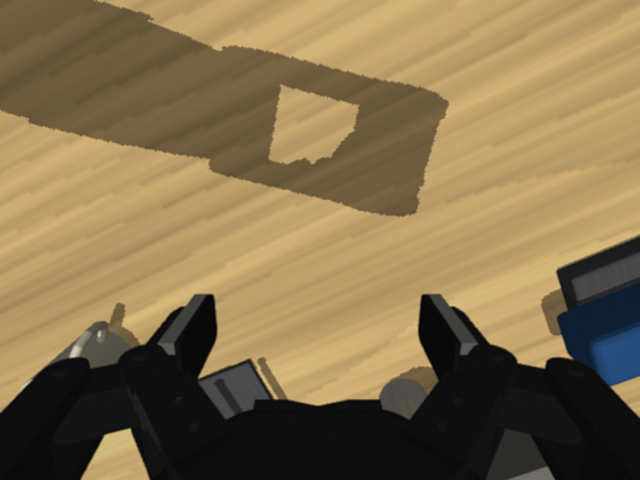

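The wrist picture shows only bench and the finger shadows; the spray can is at the lower left. I'll turn and move to look at the stand from nearer.

send_rows:
  dr:
    - [0,0,0]
    - [0,0,1.6]
    - [0,0,3.2]
    - [0,0,4.8]
    - [0,0,6.4]
    - [0,0,8]
    - [0,0,9.6]
    - [0,0,11.2]
  xyz:
    - [0,0,-5]
    - [0,0,-10]
    - [-4,-3,-11]
    - [-9,-7,-11]
    - [-14,-11,-11]
    - [-20,-15,-11]
    - [-25,-19,-11]
    - [-31,-23,-11]
  jaw: [100,100,100,100,100,100,100,100]

```text
time_s: 1.15
eef_pos: [0.4173, 0.1955, 0.3603]
eef_rot: [0.0, 0.726, 0.687, 0.0]
wrist_force: [0.5, 0.8, 0.4]
opening: 1.0
grasp_force: 0.0
```

Run:
```python
from h import *
np.set_printoptions(precision=3,suppress=True)
o=ctrl.get_obs();print(o['time_s'],o['eef_pos'],o['eef_rot'],o['q'])
C,im=snap('wrist','w1.png');np.save('w1.npy',C[1])
for p in [(.445,.3,.182),(.4,.33,.18),(.4,.27,.18)]:print(proj(C,p))
```

```text
1.15 [0.417 0.196 0.36 ] [0.    0.726 0.687 0.   ] [ 0.18  -0.158  1.73   0.     1.57   0.235]
(np.float64(344.2623680074726), np.float64(88.35941592629464))
(np.float64(286.04619271966806), np.float64(51.14661639485686))
(np.float64(291.78777471452076), np.float64(130.20737136311618))
```

View pics/w1.png

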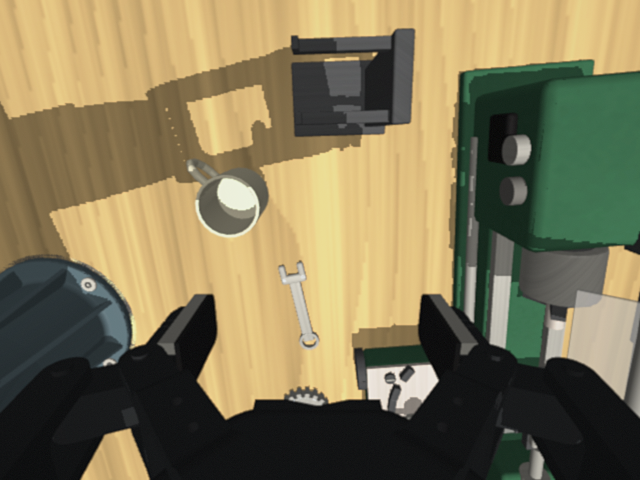

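The wrist picture shows the stand clearly: prongs from lips at about (295,43) and (296,128) to the plate at x 392–414. It also shows the lathe on the right.

Run:
```python
from h import *
np.set_printoptions(precision=4,suppress=True)
C=(cal('wrist')[0],np.load('w1.npy'),0)
im=cv2.imread('pics/w1.png')
c=cv2.resize(im[20:145,280:425],None,fx=4,fy=4,interpolation=cv2.INTER_CUBIC)
c=cv2.convertScaleAbs(c,alpha=2.,beta=10);cv2.imwrite('pics/c2.png',c)
for n,u,v,z in [('lipU',295,44,.185),('lipL',296,128,.185),('plU',394,36,.187),('plL',392,120,.187),('pl far U',414,30,.187),('pl far L',411,124,.187)]:print(n,atz(C,u,v,z))
```

```text
lipU [0.4077 0.3336 0.185 ]
lipL [0.404  0.2715 0.185 ]
plU [0.4838 0.3345 0.187 ]
plL [0.4827 0.2735 0.187 ]
pl far U [0.4989 0.3377 0.187 ]
pl far L [0.4983 0.2695 0.187 ]
```

View pics/c2.png

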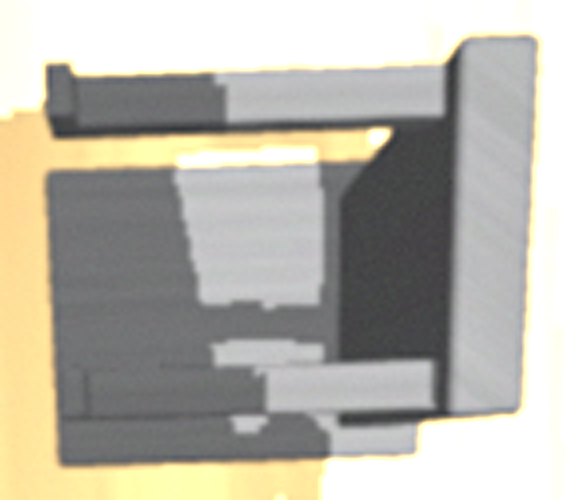

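Run:
```python
from h import *
np.set_printoptions(precision=4,suppress=True)
C=(cal('wrist')[0],np.load('w1.npy'),0)
g=lambda n,x,y,z:print(n,atz(C,x/4+280,y/4+20,z))
g('U l',80,98,.175);g('U r',445,92,.175);g('L l',90,390,.175);g('L r',430,385,.175)
g('lipU end',48,75,.185);g('lipL end',62,388,.185)
g('pl nearU',466,42,.187);g('pl nearL',450,412,.187);g('pl farU',536,38,.187);g('pl farL',518,410,.187)
g('base ll',62,465,.006);g('base ul',48,172,.006);g('base lr',415,455,.006)
```

```text
U l [0.4112 0.3352 0.175 ]
U r [0.4841 0.3323 0.175 ]
L l [0.4095 0.2798 0.175 ]
L r [0.4814 0.2769 0.175 ]
lipU end [0.4056 0.3373 0.185 ]
lipL end [0.4042 0.2801 0.185 ]
pl nearU [0.4856 0.3381 0.187 ]
pl nearL [0.4832 0.2711 0.187 ]
pl farU [0.4989 0.338  0.187 ]
pl farL [0.497  0.2707 0.187 ]
base ll [0.392  0.2629 0.006 ]
base ul [0.394  0.3515 0.006 ]
base lr [0.5093 0.2597 0.006 ]
```

send_rows:
  dr:
    - [0,0,1.6]
    - [0,0,3.2]
    - [0,0,4.9]
    - [0,0,6.6]
    - [0,0,8.2]
    - [0,0,9.9]
    - [0,0,11.6]
    - [0,0,13.2]
  xyz:
    - [-6.2,-1,0]
    - [-12.4,-2,0]
    - [-18.6,-3,0]
    - [-24.8,-3.5,0]
    - [-31,-4.5,0]
    - [-37.2,-5,0]
    - [-43.4,-6,0]
    - [-49.6,-7,0]
  jaw: [100,100,100,100,100,100,100,100]

```text
time_s: 2.2
eef_pos: [0.3218, -0.2951, 0.3603]
eef_rot: [0.0, 0.998, 0.066, 0.0]
wrist_force: [2.3, 0.2, 0.9]
opening: 0.998
grasp_force: 0.0
```

Run:
```python
from h import *
np.set_printoptions(precision=3,suppress=True)
o=ctrl.get_obs();print(o['time_s'],o['eef_pos'],o['eef_rot'],o['q'])
C,im=snap('wrist','w2.png');np.save('w2.npy',C[1])
for p in [(.353,-.341,.174),(.472,-.325,.174),(.612,-.123,.1),(.508,-.185,.098)]:print(proj(C,p))
```

```text
2.2 [ 0.322 -0.295  0.36 ] [0.    0.998 0.066 0.   ] [-1.016 -0.218  1.78   0.     1.579  0.422]
(np.float64(371.63290390380166), np.float64(187.20500512202165))
(np.float64(378.49897806166877), np.float64(37.427951524202314))
(np.float64(163.96856837211584), np.float64(-155.45416533265603))
(np.float64(229.03673743681338), np.float64(-5.492763207072954))
```

View pics/w2.png

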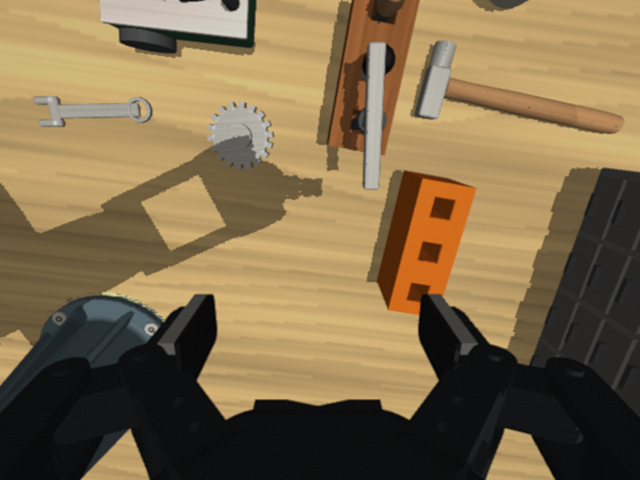

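The wrist picture shows the crossbar from (377,42) to (371,188), with the screwdriver under its middle at (379,60). The orange block is clear of it.

Run:
```python
from h import *
np.set_printoptions(precision=4,suppress=True)
C=(cal('wrist')[0],np.load('w2.npy'),0)
im=cv2.imread('pics/w2.png');h=cv2.cvtColor(im,cv2.COLOR_BGR2HSV)
m=((h[:,:,1]<45)&(h[:,:,2]>110)).astype('u1')
n,l,s,c=cv2.connectedComponentsWithStats(m);i=l[110,374];print(s[i],c[i])
r=cv2.minAreaRect(cv2.findNonZero((l==i).astype('u1')));b=cv2.boxPoints(r);print(b)
b=b[np.argsort(b[:,1])];u,d=b[:2].mean(0),b[2:].mean(0)
U,D=atz(C,*u,.174),atz(C,*d,.174);print(U,D,(U+D)/2,np.linalg.norm(U-D),np.degrees(np.arctan2(*(U-D)[1::-1])))
print(move(np.r_[((U+D)/2)[:2],.18]))
```

```text
[ 364   42   22  147 2265] [374.2879 113.3285]
[[363.4639 187.9409]
 [369.0961  41.5037]
 [385.3797  42.13  ]
 [379.7475 188.5672]]
[ 0.4688 -0.3246  0.174 ] [ 0.3521 -0.3411  0.174 ] [ 0.4104 -0.3329  0.174 ] 0.11788639067605179 8.08003833756354
[ 8.666   4.1608 17.9617]
```

send_rows:
  dr:
    - [0,0,0]
    - [0,0,0]
    - [0,0,0]
    - [0,0,0]
    - [0,0,0]
    - [0,0,0]
    - [0,0,0]
    - [0,0,0]
  xyz:
    - [4.5,2.1,3]
    - [8.7,4.15,6]
    - [8.7,4.15,11]
    - [8.7,4.15,15]
    - [8.7,4.15,17]
    - [8.7,4.15,17.9]
    - [8.7,4.15,17.9]
    - [8.7,4.15,17.9]
  jaw: [100,100,100,100,100,100,60,20]

```text
time_s: 3.25
eef_pos: [0.415, -0.323, 0.1825]
eef_rot: [0.001, 0.998, 0.069, 0.001]
wrist_force: [0.4, 0.1, -0.6]
opening: 0.602
grasp_force: 0.0
```

send_rows:
  dr:
    - [0,0,0]
    - [0,0,0]
    - [0,0,0]
    - [0,0,0]
    - [0,0,0]
    - [0,0,0]
    - [0,0,0]
    - [0,0,0]
  xyz:
    - [0,0,0]
    - [0,0,0]
    - [0,0,0]
    - [0,0,0]
    - [0,0,0]
    - [0,0,0]
    - [0,0,-0.5]
    - [0,0,-1]
  jaw: [0,0,0,0,0,0,0,0]

```text
time_s: 4.25
eef_pos: [0.4139, -0.3222, 0.1907]
eef_rot: [-0.0, 0.998, 0.069, -0.001]
wrist_force: [-1.0, -2.8, -4.0]
opening: 0.143
grasp_force: 59.8
```

send_rows:
  dr:
    - [0,0,0]
    - [0,0,0]
    - [0,0,0]
    - [0,0,0]
    - [0,0,0]
    - [0,0,0]
    - [0,0,0]
    - [0,0,0]
  xyz:
    - [0,0,-3]
    - [0,0,-6]
    - [0,0,-9]
    - [0,0,-12]
    - [0,0,-15]
    - [0,0,-18.5]
    - [0,0,-18.5]
    - [0,0,-18.5]
  jaw: [0,0,0,0,0,0,0,0]

```text
time_s: 5.25
eef_pos: [0.414, -0.3217, 0.3745]
eef_rot: [-0.001, 0.998, 0.069, -0.001]
wrist_force: [0.1, 0.7, -3.1]
opening: 0.144
grasp_force: 59.5
```

Run:
```python
from h import *
np.set_printoptions(precision=4,suppress=True)
o=ctrl.get_obs();print(o['time_s'],o['eef_pos'],o['eef_rot'],o['opening'],o['wrist_force'],o['torque'])
S,s=snap('scene','s2.png');T,t=snap('top','t2.png')
W,w=snap('wrist','w3.png')
x,y=map(int,proj(S,o['eef_pos']));print(x,y)
a=cv2.resize(s[max(y-60,0):y+90,x-75:x+75],(400,400))
b=cv2.resize(w[180:480,120:520],(400,300)); b=cv2.copyMakeBorder(b,0,100,0,0,0)
cv2.imwrite('pics/c3.png',np.hstack([a,b]))
```

```text
5.25 [ 0.414  -0.3217  0.3745] [-0.0013  0.9976  0.0693 -0.0008] 0.14373574738318126 [ 0.1359  0.6999 -3.1045] [ 0.026  -0.0379 -0.0093]
179 182
```

View pics/c3.png

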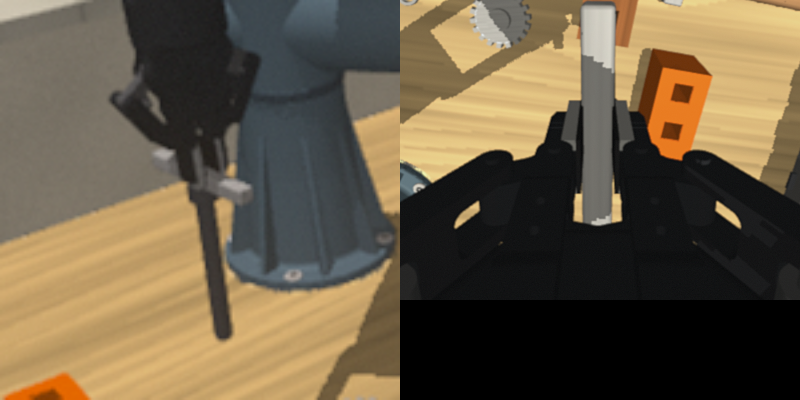

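The picture shows the key held by its crossbar, shank hanging free and clear of the block.

Run:
```python
from h import *
np.set_printoptions(precision=4,suppress=True)
o=ctrl.get_obs();print(o['time_s'],o['eef_pos'])
W=cal('wrist');S=cal('scene');p=np.array(o['eef_pos'])
f=atz(W,318,183,p[2]-.006);print('far end from tcp',f-p, np.linalg.norm((f-p)[:2]))
n=atz(W,317,404,p[2]-.006);print('near',n-p)
ex=R.from_quat(np.r_[o['eef_rot'][1:],o['eef_rot'][0]]).apply([1,0,0])
for off in(0,-.003,-.006,-.009):
  b=p+ex*off; print(off,'pred',proj(S,b+ex*.06+[0,0,-.013]),proj(S,b-ex*.06+[0,0,-.013]),'bottom',proj(S,b-[0,0,.17]))
print('meas (197.8,193) (163,180) (188.4,247)')
```

```text
5.4 [ 0.414  -0.3218  0.3742]
far end from tcp [ 0.0544  0.0069 -0.006 ] 0.054857609178125495
near [-0.0462 -0.0068 -0.006 ]
0 pred (np.float64(197.34569800380626), np.float64(195.49886194505882)) (np.float64(163.6009568261758), np.float64(180.58203898582732)) bottom (np.float64(190.7541114644722), np.float64(247.39478205214348))
-0.003 pred (np.float64(196.45004953605454), np.float64(195.10294159833478)) (np.float64(162.80878228937314), np.float64(180.2318591679975)) bottom (np.float64(189.95803236164613), np.float64(246.9649285811901))
-0.006 pred (np.float64(195.55722935821535), np.float64(194.7082714938243)) (np.float64(162.01896068859713), np.float64(179.8827194627577)) bottom (np.float64(189.16421433092867), np.float64(246.53629600611313))
-0.009 pred (np.float64(194.66722409459422), np.float64(194.3148457188172)) (np.float64(161.23148155627172), np.float64(179.53461524292817)) bottom (np.float64(188.37264775292942), np.float64(246.10887913279515))
meas (197.8,193) (163,180) (188.4,247)
```

send_rows:
  dr:
    - [0,0,-0.5]
    - [0,0,-1.2]
    - [0,0,-2]
    - [0,0,-2.9]
    - [0,0,-3.8]
    - [0,0,-4.7]
    - [0,0,-5.6]
    - [0,0,-6.5]
  xyz:
    - [0.3,-1.5,0]
    - [1,-5,0]
    - [1.8,-9.5,0]
    - [2.6,-14,0]
    - [3.5,-18.5,0]
    - [4.3,-23,0]
    - [5.2,-27.5,0]
    - [6,-32,0]
  jaw: [0,0,0,0,0,0,0,0]

```text
time_s: 6.4
eef_pos: [0.4289, 0.0051, 0.3761]
eef_rot: [-0.0, 0.916, 0.401, 0.0]
wrist_force: [-0.1, -0.1, -2.4]
opening: 0.142
grasp_force: 59.5
```

Run:
```python
from h import *
o=ctrl.get_obs();print(o['time_s'],o['eef_pos'],o['eef_rot'],move([.444,.310,.3745]), o['opening'])
```

```text
6.4 [0.42892533 0.0050653  0.37605043] [-1.96302644e-04  9.16161797e-01  4.00808575e-01  1.00019591e-04] [ 23.41781189 -19.58892348   0.16849504] 0.14202933451538724
```

send_rows:
  dr:
    - [0,0,-1]
    - [0,0,-2.1]
    - [0,0,-3.3]
    - [0,0,-4.5]
    - [0,0,-5.6]
    - [0,0,-6.4]
    - [0,0,-6.8]
    - [0,0,-6.8]
  xyz:
    - [4,-3.3,0]
    - [8.5,-7,0]
    - [13,-10.8,0]
    - [17.5,-14.5,0]
    - [21,-17.5,0]
    - [23,-19.2,0]
    - [23.5,-19.7,0]
    - [23.5,-19.7,0]
  jaw: [0,0,0,0,0,0,0,0]

```text
time_s: 7.4
eef_pos: [0.4455, 0.309, 0.3759]
eef_rot: [-0.0, 0.72, 0.693, -0.001]
wrist_force: [0.1, -0.6, -2.6]
opening: 0.14
grasp_force: 59.5
```

Run:
```python
from h import *
np.set_printoptions(precision=4,suppress=True)
o=ctrl.get_obs();print(o['time_s'],o['eef_pos'],o['eef_rot'],move([.444,.310,.196]), o['opening'],np.degrees(2*np.arctan2(o['eef_rot'][2],o['eef_rot'][1])))
W,w=snap('wrist','w4.png');T,t=snap('top','t4.png')
a=cv2.resize(t[225:290,180:255],(450,390)); b=cv2.resize(w[0:480],(347,260));b=cv2.copyMakeBorder(b,0,130,0,0,0)
cv2.imwrite('pics/c4.png',np.hstack([a,b]))
```

```text
7.4 [0.4455 0.309  0.3759] [-0.0001  0.7205  0.6935 -0.0005] [ 0.1027 -0.1364 17.988 ] 0.14007461592380965 87.81198703771192
```

send_rows:
  dr:
    - [0,0,0]
    - [0,0,0]
    - [0,0,0]
    - [0,0,0]
    - [0,0,0]
    - [0,0,0]
    - [0,0,0]
    - [0,0,0]
  xyz:
    - [0.1,-0.15,2]
    - [0.1,-0.15,5]
    - [0.1,-0.15,8]
    - [0.1,-0.15,11]
    - [0.1,-0.15,14]
    - [0.1,-0.15,16.5]
    - [0.1,-0.15,17.2]
    - [0.1,-0.15,17.2]
  jaw: [0,0,0,0,0,0,0,0]

```text
time_s: 8.5
eef_pos: [0.445, 0.3095, 0.2047]
eef_rot: [0.0, 0.721, 0.693, 0.0]
wrist_force: [-0.2, -0.3, -3.5]
opening: 0.14
grasp_force: 59.5
```

send_rows:
  dr:
    - [0,0,0]
    - [0,0,0]
    - [0,0,0]
    - [0,0,0]
    - [0,0,0]
    - [0,0,0]
    - [0,0,0]
    - [0,0,0]
  xyz:
    - [0,0,0.2]
    - [0,0,0.4]
    - [0,0,0.5]
    - [0,0,0.6]
    - [0,0,0.7]
    - [0,0,0.75]
    - [0,0,0.75]
    - [0,0,0.75]
  jaw: [0,0,0,0,0,0,0,0]

```text
time_s: 9.5
eef_pos: [0.4448, 0.3101, 0.1976]
eef_rot: [0.0, 0.721, 0.693, 0.0]
wrist_force: [-2.1, -1.2, 5.5]
opening: 0.14
grasp_force: 60.5
```

Run:
```python
from h import *
W,w=snap('wrist','w5.png');S,s=snap('scene','s5.png')
a=cv2.resize(s[150:230,340:420],(400,400),interpolation=cv2.INTER_CUBIC); b=cv2.resize(w[180:480,120:520],(400,300));b=cv2.copyMakeBorder(b,0,100,0,0,0)
cv2.imwrite('pics/c5.png',np.hstack([a,b]))
```

```text
(no output)
```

View pics/c5.png

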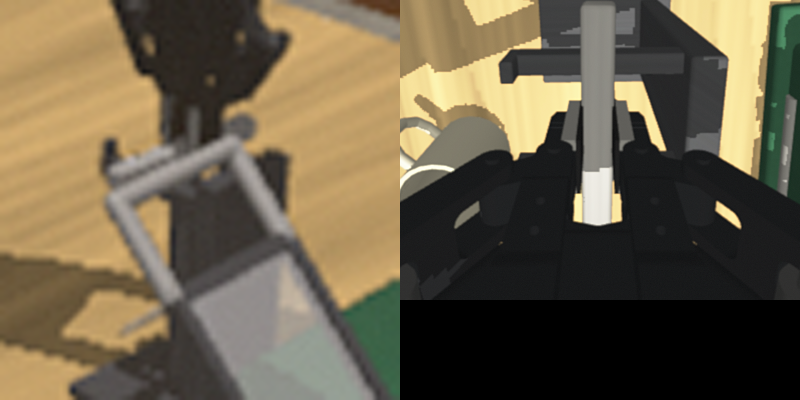

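The picture shows the bar across the far prong, between lip and plate. Releasing now.

send_rows:
  dr:
    - [0,0,0]
    - [0,0,0]
    - [0,0,0]
    - [0,0,0]
    - [0,0,0]
    - [0,0,0]
    - [0,0,0]
    - [0,0,0]
  xyz:
    - [0,0,0]
    - [0,0,0]
    - [0,0,0]
    - [0,0,0]
    - [0,0,0]
    - [0,0,-1]
    - [0,0,-3]
    - [0,0,-7]
  jaw: [18,24,30,34,34,34,34,34]

```text
time_s: 10.6
eef_pos: [0.4438, 0.3096, 0.2665]
eef_rot: [-0.001, 0.721, 0.693, -0.002]
wrist_force: [-0.6, 0.0, 0.4]
opening: 0.339
grasp_force: 0.0
```

send_rows:
  dr:
    - [0,0,0]
    - [0,0,0]
    - [0,0,0]
    - [0,0,0]
    - [0,0,0]
    - [0,0,0]
    - [0,0,0]
    - [0,0,0]
  xyz:
    - [-3,0,-4]
    - [-8,0,-8]
    - [-13,0,-11]
    - [-13,0,-11]
    - [-13,0,-11]
    - [-13,0,-11]
    - [-13,0,-11]
    - [-13,0,-11]
  jaw: [34,34,34,34,34,34,34,34]

```text
time_s: 11.6
eef_pos: [0.4393, 0.1807, 0.3762]
eef_rot: [-0.0, 0.72, 0.693, -0.001]
wrist_force: [-0.2, 0.5, 0.5]
opening: 0.342
grasp_force: 0.0
```

Run:
```python
from h import *
np.set_printoptions(precision=4,suppress=True)
o=ctrl.get_obs();print(o['time_s'],o['eef_pos'],o['eef_rot'],o['q'])
W,w=snap('wrist','w6.png');S,s=snap('scene','s6.png');T,t=snap('top','t6.png');np.save('w6.npy',W[1])
h=cv2.cvtColor(w,cv2.COLOR_BGR2HSV)
print('seat pred',proj(W,[.4455,.3065,.189]))
m=((h[:,:,1]<45)&(h[:,:,2]>90)).astype('u1')
n,l,st,c=cv2.connectedComponentsWithStats(m)
for i in range(1,n):
    if st[i,4]>300: print(st[i],c[i],atz(W,*c[i],.189))
# lathe pose from green mask in top
t0=cv2.imread('pics/top0.png');h=cv2.cvtColor(t0,cv2.COLOR_BGR2HSV)
m=((h[:,:,0]>55)&(h[:,:,0]<95)&(h[:,:,1]>80)&(h[:,:,2]>30)).astype('u1');m[:120]=0
n,l,st,c=cv2.connectedComponentsWithStats(m)
for i in range(1,n):
    if st[i,4]>60: print('green',st[i])
o2=np.hstack([cv2.resize(s[150:240,330:440],(440,360),interpolation=cv2.INTER_CUBIC),cv2.resize(w,(360,270)).copy()[:270]] if 0 else [cv2.resize(s[150:240,330:440],(440,360),interpolation=cv2.INTER_CUBIC),cv2.copyMakeBorder(cv2.resize(w,(360,270)),0,90,0,0,0)])
t_=cv2.copyMakeBorder(cv2.resize(t[140:225,200:420],(620,240),interpolation=cv2.INTER_CUBIC),0,0,0,180,0)
cv2.imwrite('pics/c6.png',np.vstack([o2,t_]))
```

```text
11.6 [0.4393 0.1807 0.3762] [-0.0004  0.7205  0.6935 -0.0005] [ 0.1396 -0.1281  1.6726  0.0001  1.5984  0.1778]
seat pred (np.float64(319.25176613600394), np.float64(62.98802197202892))
[ 276    0   87  143 2995] [319.2053  60.2381] [0.4455 0.3085 0.189 ]
[ 366   17   20   90 1439] [375.057   61.7908] [0.491  0.3057 0.189 ]
[329  52  16  35 390] [337.1385  68.0692] [0.46   0.3022 0.189 ]
[484 124  18  29 396] [492.7222 137.3965] [0.5934 0.2424 0.189 ]
[ 443  129   15  203 1589] [450.2876 246.9289] [0.5641 0.1433 0.189 ]
[ 173  146   80   75 3857] [213.6772 184.8844] [0.3469 0.2104 0.189 ]
[ 466  223   25  126 2047] [477.9023 284.4963] [0.5941 0.1033 0.189 ]
[ 572  225   68  195 3397] [600.1637 329.5723] [0.7238 0.0481 0.189 ]
[ 503  236   75  159 5840] [539.8844 299.5296] [0.6572 0.0846 0.189 ]
[264 249  39  87 890] [284.309  289.6449] [0.4037 0.1047 0.189 ]
[339 352  28  48 804] [353.2898 376.8918] [ 0.471  -0.0007  0.189 ]
[269 379  44  25 762] [290.4488 391.0577] [ 0.4025 -0.0167  0.189 ]
[421 402  26  37 404] [432.2327 423.6807] [ 0.5594 -0.0667  0.189 ]
green [ 215  158   49   44 1851]
green [359 163  41   9 215]
green [294 166  33   3  61]
green [294 176  34  16 413]
green [360 182  11   7  71]
green [365 183  37  23 419]
green [286 199  42   4  66]
green [217 203  20   9  61]
```

Run:
```python
from h import *
s=cv2.imread('pics/s6.png');w=cv2.imread('pics/w6.png');t=cv2.imread('pics/t6.png')
def cr(im,x,y,ww,h,f,W,H):
    c=cv2.resize(im[y:y+h,x:x+ww],None,fx=f,fy=f,interpolation=cv2.INTER_CUBIC)
    c=cv2.convertScaleAbs(c,alpha=1.3)
    for i in range(0,ww,10):
        cv2.line(c,(int(i*f),0),(int(i*f),6),(0,0,255),1)
        if (x+i)%20==0: cv2.putText(c,str(x+i),(int(i*f),16),0,.35,(0,0,255),1)
    for i in range(0,h,10):
        cv2.line(c,(0,int(i*f)),(6,int(i*f)),(0,0,255),1)
        if (y+i)%20==0: cv2.putText(c,str(y+i),(8,int(i*f)+4),0,.35,(0,0,255),1)
    return cv2.copyMakeBorder(c,0,max(0,H-c.shape[0]),0,max(0,W-c.shape[1]),0)[:H,:W]
A=np.hstack([cr(s,350,170,80,80,4,320,320),cr(w,260,0,380,250,1.25,480,320)])
B=np.hstack([cr(t,210,150,100,70,4,400,280),cr(w,400,200,240,280,1,400,280)])
cv2.imwrite('pics/c7.png',np.vstack([A,B]))
```

```text
(no output)
```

View pics/c7.png

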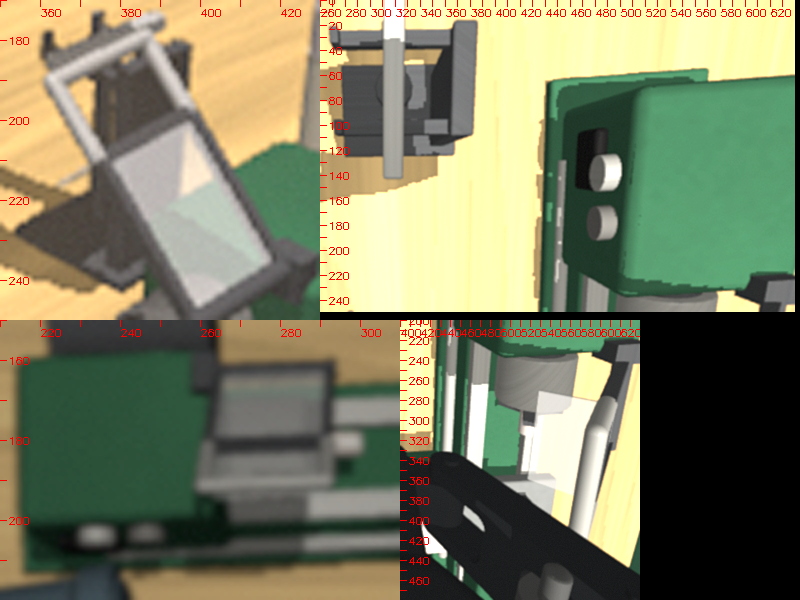

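The picture shows the key hanging across both prongs, free of the gripper. The guard's handle runs in top view from (260,190) to (292,190), and its far end in the wrist view is at (597,307).

Run:
```python
from h import *
np.set_printoptions(precision=4,suppress=True)
T=cal('top');S=cal('scene');W=(cal('wrist')[0],np.load('w6.npy'),0)
a=tri(T,(260.5,190),S,(386.75,178));b=tri(T,(292,189.5),S,(363,189.5));print(a,b)
print(tri(T,(260.5,190),W,(598,307)),tri(S,(386.75,178),W,(598,307)))
h=(a[0]+b[0])/2;print('handle mid',h)
# lathe yaw from green bench edge
for z in(.0,.02):print(atz(T,218,212,z),atz(T,402,207.5,z))
print('headstock front', atz(T,216,199,.17),atz(T,262,199,.17), atz(T,216,160,.17),atz(T,262,158,.17))
# wrist: headstock left top edge px (517,70)->..., 
print('plate edges',atz(T,323,207,.081),atz(T,367,205,.081),atz(T,324,249,.081),atz(T,369,246.5,.081))
```

```text
(array([0.6222, 0.133 , 0.3048]), np.float64(0.003950032500113383)) (array([0.6234, 0.0433, 0.3041]), np.float64(0.004494765359351795))
(array([0.6242, 0.1337, 0.2925]), np.float64(0.0017514000775068436)) (array([0.618 , 0.1398, 0.3014]), np.float64(0.0018503899584846125))
handle mid [0.6228 0.0881 0.3045]
[0.612  0.3203 0.    ] [ 0.6238 -0.3327  0.    ]
[0.6085 0.3158 0.02  ] [ 0.6201 -0.3286  0.02  ]
headstock front [0.6236 0.2891 0.17  ] [0.6226 0.1437 0.17  ] [0.7503 0.2916 0.17  ] [0.7559 0.1446 0.17  ]
plate edges [ 0.6123 -0.0507  0.081 ] [ 0.6181 -0.1988  0.081 ] [ 0.4705 -0.0528  0.081 ] [ 0.4779 -0.2026  0.081 ]
```

send_rows:
  dr:
    - [0,0,0]
    - [0,0,0]
    - [0,0,0]
    - [0,0,0]
    - [0,0,0]
    - [0,0,0]
    - [0,0,0]
    - [0,0,0]
  xyz:
    - [-2,4,0]
    - [-4,8.5,0]
    - [-6.5,13,0]
    - [-8,17,0]
    - [-8.6,18.4,0.5]
    - [-8.6,18.4,1.5]
    - [-8.6,18.4,2]
    - [-8.6,18.4,2]
  jaw: [0,0,0,0,0,0,0,0]

```text
time_s: 12.75
eef_pos: [0.6189, 0.0878, 0.3564]
eef_rot: [-0.0, 0.721, 0.693, -0.0]
wrist_force: [0.6, -0.2, 0.5]
opening: -0.004
grasp_force: 0.0
```

send_rows:
  dr:
    - [0,0,0]
    - [0,0,0]
    - [0,0,0]
    - [0,0,0]
    - [0,0,0]
    - [0,0,0]
    - [0,0,0]
    - [0,0,0]
  xyz:
    - [0,0.3,1.5]
    - [0,0.3,2.9]
    - [0,-0.4,3.8]
    - [0,-0.9,4.4]
    - [0,-1.4,5.1]
    - [0,-1.9,5.75]
    - [0,-2.3,6.5]
    - [0,-2.7,7.2]
  jaw: [0,0,0,0,0,0,0,0]

```text
time_s: 13.75
eef_pos: [0.5927, 0.0882, 0.2842]
eef_rot: [-0.0, 0.721, 0.693, -0.0]
wrist_force: [-2.1, -1.2, 1.9]
opening: 0.0
grasp_force: 1.2
```

```bash
cat > hd.py <<'E'
from h import *
np.set_printoptions(precision=3,suppress=True)
o=ctrl.get_obs();print(o['time_s'],o['eef_pos'],o['wrist_force'])
S,s=snap('scene','g%d.png'%(o['time_s']*100))
s0=cv2.imread('pics/s6.png')
for a in(.8,.6,.5,.4,.2,0): print(a,[tuple(int(k) for k in proj(S,[.739-.17*np.cos(a),y,.178+.17*np.sin(a)])) for y in(.133,.088,.044)])
d=cv2.absdiff(s,s0).max(2)>40
n,l,st,c=cv2.connectedComponentsWithStats(d.astype('u1'))
E
python3 hd.py
```

```text
13.75 [0.593 0.088 0.284] [-2.124 -1.207  1.863]
0.8 [(385, 179), (373, 185), (361, 190)]
0.6 [(378, 186), (366, 191), (354, 197)]
0.5 [(375, 190), (363, 195), (351, 201)]
0.4 [(372, 194), (361, 200), (349, 205)]
0.2 [(369, 204), (358, 209), (346, 215)]
0 [(368, 214), (356, 220), (345, 226)]
```

send_rows:
  dr:
    - [0,0,0]
    - [0,0,0]
    - [0,0,0]
    - [0,0,0]
    - [0,0,0]
    - [0,0,0]
    - [0,0,0]
    - [0,0,0]
  xyz:
    - [0,-0.5,0.8]
    - [0,-0.9,1.6]
    - [0,-1.3,2.6]
    - [0,-1.6,3.6]
    - [0,-1.8,4.7]
    - [0,-2,5.7]
    - [0,-2.1,6.6]
    - [0,-2.1,7.2]
  jaw: [0,0,0,0,0,0,0,0]

```text
time_s: 14.8
eef_pos: [0.5719, 0.0889, 0.212]
eef_rot: [-0.0, 0.721, 0.693, -0.0]
wrist_force: [-0.2, 0.4, 1.1]
opening: -0.001
grasp_force: 0.6
```

send_rows:
  dr:
    - [0,0,0]
    - [0,0,0]
    - [0,0,0]
    - [0,0,0]
    - [0,0,0]
    - [0,0,0]
    - [0,0,0]
    - [0,0,0]
  xyz:
    - [0,0,0.2]
    - [0,0,0.4]
    - [0,0,0.6]
    - [0,0,0.8]
    - [0,0,0.9]
    - [0,0,1.0]
    - [0,0,1.1]
    - [0,0,1.1]
  jaw: [0,0,0,0,0,0,0,0]

```text
time_s: 15.8
eef_pos: [0.5722, 0.0889, 0.2028]
eef_rot: [0.0, 0.721, 0.693, 0.0]
wrist_force: [-3.8, 0.5, 7.2]
opening: -0.001
grasp_force: 3.5
```

```bash
python3 hd.py | head -1
```

```text
15.8 [0.572 0.089 0.203] [-3.756  0.453  7.245]
```

send_rows:
  dr:
    - [0,0,0]
    - [0,0,0]
    - [0,0,0]
    - [0,0,0]
    - [0,0,0]
    - [0,0,0]
    - [0,0,0]
    - [0,0,0]
  xyz:
    - [0,0,0.1]
    - [0,0,0.2]
    - [0,0,0.3]
    - [0,0,0.3]
    - [0,0,0.3]
    - [0,0,0.3]
    - [0,0,0.3]
    - [0,0,0.3]
  jaw: [0,0,0,0,0,0,0,0]

```text
time_s: 16.85
eef_pos: [0.5724, 0.0889, 0.2024]
eef_rot: [0.001, 0.721, 0.693, 0.0]
wrist_force: [-11.4, -0.5, 22.4]
opening: -0.002
grasp_force: 11.0
```

Pressed against its stop: the force rises with no further motion, so the guard is shut. Now the lever.

send_rows:
  dr:
    - [0,0,0]
    - [0,0,0]
    - [0,0,1.6]
    - [0,0,3.2]
    - [0,0,4.8]
    - [0,0,6.4]
    - [0,0,8]
    - [0,0,9.6]
  xyz:
    - [0,0,-3]
    - [0,0,-7]
    - [-2,-0.3,-10]
    - [-5,-0.8,-10]
    - [-9,-1.2,-10]
    - [-13,-1.8,-10]
    - [-17,-2.3,-10]
    - [-21,-2.8,-10]
  jaw: [0,0,0,0,40,80,90,90]

```text
time_s: 17.85
eef_pos: [0.5356, -0.1212, 0.2988]
eef_rot: [0.0, 0.966, 0.257, 0.0]
wrist_force: [0.0, -0.4, -0.6]
opening: 0.842
grasp_force: 0.0
```

send_rows:
  dr:
    - [0,0,1.6]
    - [0,0,3.2]
    - [0,0,4.8]
    - [0,0,5.1]
    - [0,0,5.1]
    - [0,0,5.1]
    - [0,0,5.1]
    - [0,0,5.1]
  xyz:
    - [0,0,0]
    - [0,0,0]
    - [0,0,0]
    - [0,0,0]
    - [0,0,0]
    - [0,0,0]
    - [0,0,0]
    - [0,0,0]
  jaw: [80,80,80,80,80,80,80,80]

```text
time_s: 18.85
eef_pos: [0.5359, -0.1199, 0.2988]
eef_rot: [0.0, 1.0, -0.004, 0.0]
wrist_force: [0.1, -0.1, -0.2]
opening: 0.8
grasp_force: 0.0
```

Run:
```python
from h import *
np.set_printoptions(precision=4,suppress=True)
o=ctrl.get_obs();print(o['time_s'],o['eef_pos'],o['eef_rot'],o['opening'],move([.536,-.1245,.147]))
S,s=snap('scene','s8.png')
h=cv2.cvtColor(s,cv2.COLOR_BGR2HSV)
# guard check: bright handle in scene along shut prediction
for a in (0,.06,.15): print(a,[proj(S,[.739-.17*np.cos(a),y,.178+.17*np.sin(a)]) for y in(.12,.055)])
r=h[180:250,335:400]; m=((r[:,:,1]<40)&(r[:,:,2]>150)).astype('u1')
n,l,st,c=cv2.connectedComponentsWithStats(m)
for i in range(1,n):
    if st[i,4]>20: print(st[i][:5]+[335,180,0,0,0],c[i]+[335,180])
```

```text
18.85 [ 0.5359 -0.1199  0.2988] [ 0.      1.     -0.0037  0.    ] 0.7998958139045772 [ 0.0167  0.464  15.1793]
0 [(np.float64(364.9043005448761), np.float64(216.16718977326065)), (np.float64(348.20738228300047), np.float64(224.63246322723512))]
0.06 [(np.float64(365.1353751202501), np.float64(212.92847981027415)), (np.float64(348.37174504702347), np.float64(221.33751534317298))]
0.15 [(np.float64(365.80033036393473), np.float64(208.19104575744782)), (np.float64(348.93571248834076), np.float64(216.52277029530413))]
[363 180  12   5  24] [368.     181.8333]
[345 213  39  20 117] [361.0171 220.8376]
[368 223  32  24 437] [387.103  233.8215]
```

send_rows:
  dr:
    - [0,0,0]
    - [0,0,0]
    - [0,0,0]
    - [0,0,0]
    - [0,0,0]
    - [0,0,0]
    - [0,0,0]
    - [0,0,0]
  xyz:
    - [0,0.45,3]
    - [0,0.45,7]
    - [0,0.45,11]
    - [0,0.45,14]
    - [0,0.45,15.2]
    - [0,0.45,15.2]
    - [0,0.45,15.2]
    - [0,0.45,15.2]
  jaw: [80,80,80,80,80,80,50,25]

```text
time_s: 19.9
eef_pos: [0.5367, -0.1248, 0.1482]
eef_rot: [0.001, 1.0, -0.004, 0.001]
wrist_force: [0.2, -0.3, 0.8]
opening: 0.384
grasp_force: 0.0
```

send_rows:
  dr:
    - [0,0,0]
    - [0,0,0]
    - [0,0,0]
    - [0,0,0]
    - [0,0,0]
    - [0,0,0]
    - [0,0,0]
    - [0,0,0]
  xyz:
    - [0,0,0]
    - [0,0,0]
    - [0,0,0]
    - [0,0,0]
    - [0,0,0]
    - [0,0,0]
    - [0,0,0]
    - [0,0,0]
  jaw: [20,20,20,20,20,20,20,20]

```text
time_s: 20.9
eef_pos: [0.5365, -0.1247, 0.1483]
eef_rot: [0.0, 1.0, -0.004, 0.001]
wrist_force: [-2.2, 0.7, 6.4]
opening: 0.28
grasp_force: 58.7
```

send_rows:
  dr:
    - [0,0,-0.6]
    - [0,0,-1.2]
    - [0,0,-1.8]
    - [0,0,-2.4]
    - [0,0,-3]
    - [0,0,-3.6]
    - [0,0,-4.2]
    - [0,0,-4.8]
  xyz:
    - [0.05,0.47,0]
    - [0.1,0.93,0]
    - [0.2,1.4,0]
    - [0.31,1.85,0]
    - [0.46,2.3,0]
    - [0.63,2.74,0]
    - [0.83,3.17,0]
    - [1.05,3.58,0]
  jaw: [20,20,20,20,20,20,20,20]

```text
time_s: 21.9
eef_pos: [0.5478, -0.161, 0.1484]
eef_rot: [0.001, 0.969, 0.245, 0.002]
wrist_force: [4.4, 0.9, 2.4]
opening: 0.277
grasp_force: 58.7
```

send_rows:
  dr:
    - [0,0,0]
    - [0,0,0]
    - [0,0,0]
    - [0,0,0]
    - [0,0,0]
    - [0,0,0]
    - [0,0,0]
    - [0,0,0]
  xyz:
    - [0,0,0]
    - [0,0,0]
    - [0,0,0]
    - [0,0,0]
    - [0,0,0]
    - [0,0,0]
    - [0,0,-3]
    - [0,0,-7]
  jaw: [20,20,40,60,70,70,70,70]

```text
time_s: 22.9
eef_pos: [0.5451, -0.1598, 0.2162]
eef_rot: [-0.001, 0.97, 0.245, -0.001]
wrist_force: [-0.0, 0.0, 0.3]
opening: 0.698
grasp_force: 0.0
```

send_rows:
  dr:
    - [0,0,0]
    - [0,0,0]
    - [0,0,0]
    - [0,0,0]
    - [0,0,0]
    - [0,0,0]
    - [0,0,0]
    - [0,0,0]
  xyz:
    - [-3,0,-4]
    - [-8,0,-8]
    - [-13,0,-10]
    - [-18,0,-10]
    - [-20,0,-10]
    - [-20,0,-10]
    - [-20,0,-10]
    - [-20,0,-10]
  jaw: [70,70,70,70,70,70,70,70]

```text
time_s: 23.9
eef_pos: [0.3707, -0.2547, 0.3166]
eef_rot: [-0.0, 0.969, 0.245, -0.0]
wrist_force: [-0.2, -1.0, -0.3]
opening: 0.701
grasp_force: 0.0
```

Run:
```python
from h import *
np.set_printoptions(precision=4,suppress=True)
o=ctrl.get_obs();print(o['time_s'],o['eef_pos'])
T,t=snap('top','t9.png');S,s=snap('scene','s9.png');W,w=snap('wrist','w9.png');np.save('w9.npy',W[1])
print('wrist px pivot/knob/pin/tip',[proj(W,p) for p in[(.612,-.122,.1),(.547,-.16,.157),(.508,-.185,.1),(.521,-.175,.097)]])
# dark blobs on the plate in wrist view (knob, pin, screw) 
for n,C,im in(('top',T,t),('scene',S,s),('wrist',W,w)):
    h=cv2.cvtColor(im,cv2.COLOR_BGR2HSV); x,y=map(int,proj(C,(.547,-.15,.1))); k=120 if n=='wrist' else 35
    y0,x0=max(y-k,0),max(x-k,0); m=(h[y0:y+k,x0:x+k,2]<60).astype('u1')
    N,l,st,c=cv2.connectedComponentsWithStats(m)
    print(n,[(np.round(c[i]+[x0,y0],1).tolist(),int(st[i,4])) for i in range(1,N) if st[i,4]>4])
for n,C in(('top',T),('scene',S)):print(n,proj(C,(.547,-.16,.137)),proj(C,(.508,-.185,.1)))
```

```text
23.9 [ 0.3707 -0.2547  0.3166]
wrist px pivot/knob/pin/tip [(np.float64(314.5399962138318), np.float64(-142.64885142483746)), (np.float64(317.74041969031185), np.float64(-64.94048601112394)), (np.float64(321.51480627977395), np.float64(34.18023198386405)), (np.float64(318.55591179140646), np.float64(14.145842709979206))]
top [([326.0, 190.0], 5), ([379.1, 191.5], 67), ([373.6, 198.4], 80), ([324.0, 200.2], 40), ([344.3, 205.3], 48), ([376.8, 205.7], 29), ([318.9, 207.7], 7), ([357.6, 222.3], 47), ([338.5, 237.7], 6), ([363.7, 236.9], 9), ([331.9, 250.7], 63)]
scene [([282.0, 267.4], 141), ([263.0, 279.0], 5), ([316.0, 288.8], 6)]
wrist [([251.4, 2.7], 15), ([190.7, 13.0], 23), ([288.8, 22.3], 69), ([339.4, 23.4], 38), ([248.9, 51.0], 673), ([319.2, 37.4], 260)]
top (np.float64(357.44708809723494), np.float64(223.55053348559608)) (np.float64(364.1696986422567), np.float64(236.87950439571472))
scene (np.float64(280.53447753981885), np.float64(266.57126557730084)) (np.float64(263.8841174511353), np.float64(276.0036364897847))
```

Run:
```python
from h import *
T=cal('top');W=(cal('wrist')[0],np.load('w9.npy'),0)
p=atz(T,344.3,205.3,.115);k=atz(T,357.6,222.3,.15);print(p,k)
for pin in (atz(T,363.7,236.9,.1),atz(W,319.2,37.4,.1)):
    f=lambda v:np.arctan2(-v[1],-v[0]); print(pin,f(pin-p),f(k-p),np.linalg.norm((pin-p)[:2]),np.linalg.norm((k-p)[:2]))
# slits between tip and pin: rim notch gap pixels in wrist (288.8,22.3),(339.4,23.4)
print(atz(W,288.8,22.3,.085),atz(W,339.4,23.4,.085))
t=p+(k-p)/np.linalg.norm((k-p)[:2])*.105;print('tip est',t,np.linalg.norm((t-pin)[:2]))
```

```text
[ 0.61111023 -0.12006603  0.115     ] [ 0.54910024 -0.15927437  0.15      ]
[ 0.50794243 -0.18345269  0.1       ] 0.550943087814833 0.5638249258445271 0.12108453162191833 0.07336573842769907
[ 0.5048306  -0.18441838  0.1       ] 0.5444540685822741 0.5638249258445271 0.12424405457228127 0.07336573842769907
[ 0.50547454 -0.15281051  0.085     ] [ 0.52654679 -0.19353856  0.085     ]
tip est [ 0.52236242 -0.17618044  0.1650915 ] 0.01937081812697873
```

```bash
python3 -c "
from bench import ctrl
print(ctrl.hand_in())"
```

```text
the job is handed in; nothing more can be done
None
```

I handed the job in at about 24 s of the 67 s allowed; the hand-in gave no verdict. By my measurements the chuck key hangs across both prongs, the guard is shut against its stop, and the feed lever's tip is about 19 mm from the tall pin (limit 21.5 mm).

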